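Open the code-locked standards box

ROBOT

A 7-joint arm with a two-finger parallel gripper is mounted at the origin on a cart in front of the work surface, level with it; the furniture and walls round the work are solid. World frame = base frame: x ahead of the robot, y to its left, z up, the work surface at z = 0. Lengths are in m, angles in rad, forces in N, time in s.
With the tool pointing down it reaches from about 0.425 to 0.925 m from the base axis. Payload 6.8 kg.
Tool frame: the origin (TCP) lies between the finger pads; the fingertips stand r.tip_reach ahead of it and the grasp point (between the pads) lies 11 mm behind it (r.tip_reach is the distance from the TCP to the fingertips, in m); z points along the fingers, y is the direction in which the jaws open and shut (so a half turn about z gives the same grasp; the last joint's range is limited). The gripper opens to 85 mm and grips with 20 to 120 N. Pads are 22 mm wide; open, the fingers measure 114 mm over their backs; the gripper's body (76 mm by 85 mm) begins 54 mm behind the grasp point. The pads swing forward as they close: fully open they stand 13 mm farther back than shut.
Start: joints at [-1.408, 0.477, 0.022, 1.555, -0.011, 1.109, -0.083], TCP at [0.181, 0.65, 0.239] pointing down, gripper open.
Joint ranges: [-2.96, 2.96], [-0.34, 2.1], [-1.41, 1.46], [0.24, 2.44], [-1.37, 4.51], [0.17, 1.92], [-2.96, 2.96]. Speed limits (rad/s): [2.39, 2.39, 3.14, 3.14, 3.14, 3.14, 3.14].

INTERFACE

Orientations are given as a rotation vector (axis times angle).
In Python, from bench import r, eyes, spotter gives the robot as it stands.
- The arm moves only by the tool carry_out, never from a script. Its argument "series" is text: rows parted by semicolons, each of 5 numbers parted by spaces: the shift along the tool's x, y, z in cm, then the turn about the tool's z in rad, then the opening, from 0 (shut) to 1 (fully open). In form: x y z yaw gripper; .... A call has 1 to 8 rows; each row shifts and turns the commanded pose from where the row before left it, along the tool's axes as they then stand; what a row does not reach is not made up. A row lasts 1/8 s, in which the tool goes at most 62.5 mm and 10.7 degrees, less where a joint would pass 70% of its speed; a pose out of reach is approached as far as the arm can. A call with a gripper value outside its range is refused whole. The fingers move at their own pace and stop on an object; "grip_force" is the grip in N (left out, the last holds). Time passes only in rows, so rows that do not move let the fingers close. It gives the time, the measured TCP pose, the force and the opening at its end, in the units of the state.
- r.get_obs(): the state, without advancing time (a new reading comes with each control period).
- eyes.grab_frame(name): name is "side" or "top" or "wrist"; returns a dict with "color" (480x640x3 uint8, blue, green, red), "intrinsics" (3x3 intrinsics, pixels), "R" (3x3) and "t" (3): a world point X has camera coordinates R X + t; the wrist camera has in their place "T_tool_cam" (4x4, takes a point from camera to tool coordinates, whose origin is the TCP and whose axes are the flange's). Camera axes: x right, y down, z forward; pixel columns grow to the right and rows downward; lengths in m; the calibration is good to about 2 mm. A picture is of the moment at which its call begins: read the wrist's pose just before it. There is no depth.
- r.hand_in(): hands the job in, once; it reports no verdict.
Trained networks look in a picture, given as the dict that the camera call returned (one of the last four; its "shot" number tells which), for a name from the list of things; names that differ only in an ending like _2 or _b are one class to them, and where a whole thing is asked for, a point or a joint stands for the part that bears it (a point fixed in the world has none). Each returns a list of dicts, best first, with "confidence" (0 to 1); they miss things now and then, are a little off and sometimes report something else, mostly with a low value. They report only what shows in the picture. A call takes as long as a camera call.
- spotter.search_frame(picture, query): "uv" ([column, row] in pixels, amid what is visible of it).
- spotter.trace(picture, query): "pixels" (480x640 bool, what is visible of it) and "uv" ([column, row] in pixels, amid what is visible of it).
- spotter.mark_of(picture, query): "uv" ([column, row] in pixels: a listed point, or the origin of a listed thing).
The state is a dict: "clock": time; "joints": joint angles; "qvel": joint speeds; "tau": joint torques, N m; "tcp_pos": TCP position; "orientation": TCP orientation; "contact_force": force on the tool from outside, world axes, zero at the start; "moment": the same for the moment, N m; "grip_width": finger opening in m.
Only numpy, scipy, OpenCV 4.12 (cv2) and the standard library are available. Lean on these libraries where they do the work, as an engineer would, in place of code of your own. Each camera call takes 0.05 s, during which the arm holds its last target.

TASK

The lab's locked box of reference standards stands on the bench. Roll its three thumbwheels to the code 4-7-2 (read from left to right from the front of the box, the digits on top between the index marks), push the bolt's thumb piece all the way towards the wheels, then lift the lid by its pull tab until it stands upright and let go. Leave the beaker, petri dish and chip case round it where they are.

Things in the scene. Friction and masses are not known exactly. Their poses are not given: they have to be found in the camera images.
- lockbox: Grey steel box, 180 (x) x 190 (y) x 62 mm without its lid; heavy, does not move. Origin: centre of its underside. x points from its front (near the robot) to the hinges at the back, y to its left, z up. The front 68 mm are the lock ledge, top at 62 mm plus a 2 mm plate, with three thumbwheels 34 mm apart along y and the bolt's thumb piece at the right; the lid covers the rest.
- wheel_left (a joint): Left (box y = +56 mm) thumbwheel, black, 34 mm wide, rim 16 mm. White digits 0 to 9 round the rim, 36 degrees apart; the one on top, between two white index marks, is set. Value in rad: digit = value / 0.628 (mod 10), growing as the wheel's top is rolled to the box's +x (away from the front). Turns endlessly both ways; a spring detent pulls it to the nearest digit when let go.
- wheel_middle (a joint): Middle (box y = +22 mm) thumbwheel, black, 34 mm wide, rim 16 mm. White digits 0 to 9 round the rim, 36 degrees apart; the one on top, between two white index marks, is set. Value in rad: digit = value / 0.628 (mod 10), growing as the wheel's top is rolled to the box's +x (away from the front). Turns endlessly both ways; a spring detent pulls it to the nearest digit when let go.
- wheel_right (a joint): Right (box y = -12 mm) thumbwheel, black, 34 mm wide, rim 16 mm. White digits 0 to 9 round the rim, 36 degrees apart; the one on top, between two white index marks, is set. Value in rad: digit = value / 0.628 (mod 10), growing as the wheel's top is rolled to the box's +x (away from the front). Turns endlessly both ways; a spring detent pulls it to the nearest digit when let go.
- wheel_left_axis (a point): Centre of the left wheel on its axis, at (-58, 56, 55) mm in the box frame; the wheel's top is 17 mm above it, 10 mm over the ledge. The rim is grippy: a fingertip pressed on the top with 5 to 12 N and drawn along the box's x rolls it without slip, 10.7 mm a digit (2 N at the rim turns it). The point turns with the wheel: take directions from the box.
- wheel_middle_axis (a point): Centre of the middle wheel on its axis, at (-58, 22, 55) mm in the box frame; the wheel's top is 17 mm above it, 10 mm over the ledge. The rim is grippy: a fingertip pressed on the top with 5 to 12 N and drawn along the box's x rolls it without slip, 10.7 mm a digit (2 N at the rim turns it). The point turns with the wheel: take directions from the box.
- wheel_right_axis (a point): Centre of the right wheel on its axis, at (-58, -12, 55) mm in the box frame; the wheel's top is 17 mm above it, 10 mm over the ledge. The rim is grippy: a fingertip pressed on the top with 5 to 12 N and drawn along the box's x rolls it without slip, 10.7 mm a digit (2 N at the rim turns it). The point turns with the wheel: take directions from the box.
- bolt (a joint): The bolt of the lock, in m: 0 locked (as at the start), 0.014 fully drawn. It slides along the box's +y, towards the wheels, with about 1.5 N and stays where it is left. With a wrong digit it stops after some 2 mm; with the bolt drawn the wheels cannot turn. Drawn, it frees the lid.
- bolt_tab (a point): Centre of the bolt's thumb piece, a dark steel block 22 (x) x 10 (y) x 14 mm high that stands on the ledge, 2.5 mm above it (at (-58, -58, 72) mm in the box frame when locked). It can be pushed at its outer (-y) face, where the ledge is free for 32 mm.
- lid (a joint): Lid of the box, rad: 0 shut, 1.57 upright, 1.75 at its stop. Stiff friction hinge: it stays at any angle; about 3.5 N at the pull tab lifts it.
- lid_tab (a point): Centre of the pull tab on the lid: an upright steel block 12 (x) x 22 (y) x 24 mm high, fixed in the middle of the lid's front edge, its foot on the lid's top (67 mm above the bench when shut; the tab's centre at (-10, 0, 79) mm in the box frame). Pinched across its 22 mm it can turn between the fingers as the lid swings up.
- hinge_line (a point): Middle of the lid's hinge axis, which runs along the box's y at (85.5, 0, 63) mm in the box frame.
- beaker: Glass beaker, 46 mm wide, 60 mm high, upright on the bench right of the box; origin at the centre of its foot. Leave alone.
- dish: Petri dish, 60 mm wide, 16 mm high, on the bench behind the box; origin at the centre of its underside. Leave alone.
- chip_case: Flat black plastic case, 44 x 62 x 14 mm, lying behind the box's left corner; origin at the centre of its underside. Leave alone.

How it is judged:
By the outcome, as a careful person would: the job done as asked, in the order asked, and still so for the second after the job is handed in, with the robot touching nothing.
It also fails if it takes over 61 s, if anything falls off the work surface, if the arm or the gripper's body presses on something with over 40 N, if the wrist force passes 120 N, or if a joint passes its speed limit or range.

## Working session

There is one attempt and no reset: what is moved stays moved. The work goes in short steps, Python scripts to look and compute and a tool call to move; the robot and the scene stay as the last step left them, time stands still between calls to the robot, and variables do not carry over. Pictures are saved under pics/ and viewed, and the job is handed in when it is done.

Besides the shell and the picture viewer there is one more tool, called after "Emit:" as name(argument=value, ...) on one line, values as JSON. carry_out: Moves the arm, as the interface text tells. Its arguments: {"type":"object","properties":{"series":{"type":"string"},"grip_force":{"type":"number"}},"required":["series"]}

```bash
ls; mkdir -p pics; python3 - <<'E'
from bench import r,eyes,spotter
import cv2,numpy as np
o=r.get_obs();print(o);print(r.tip_reach)
for n in ["side","top","wrist"]:
    f=eyes.grab_frame(n);cv2.imwrite(f"pics/{n}0.png",f["color"])
    print(n,f["intrinsics"].tolist(),{k:np.round(f[k],4).tolist() for k in f if k in("R","t","T_tool_cam")})
    if n!="wrist":
      for q in ["lockbox","wheel_left_axis","wheel_middle_axis","wheel_right_axis","bolt_tab","lid_tab","hinge_line","beaker","dish","chip_case"]:
        m=spotter.mark_of(f,q);print(q,[(np.round(x["uv"],1).tolist(),round(x["confidence"],2)) for x in m[:2]])
print(r.get_obs()["clock"])
E
```

```text
pics
{'clock': 0.0, 'joints': array([-1.40811042,  0.47778022,  0.02233345,  1.5564541 , -0.01150737,
        1.10931084, -0.08309815]), 'qvel': array([ 0.00217226, -0.00029982,  0.00033371,  0.00093629,  0.00072467,
        0.0005572 ,  0.00041566]), 'tau': array([ 5.04474392e-04, -5.96449149e+01,  1.60835255e+00, -2.81198180e+01,
        1.25821255e-02,  9.51063121e-03,  1.32528578e-05]), 'tcp_pos': array([0.18040706, 0.6498401 , 0.2383378 ]), 'orientation': array([-4.23994622e-01, -3.11272617e+00,  2.85951971e-03]), 'contact_force': array([-0.00663313,  0.00753905, -0.41285466]), 'moment': array([ 0.05393725, -0.03250142, -0.03302787]), 'grip_width': 0.08516355548687637}
0.008
side [[616.0964709993709, 0.0, 314.1175343495259], [0.0, 616.0964709993709, 251.2612303133526], [0.0, 0.0, 1.0]] {'R': [[0.9961, -0.0858, 0.0192], [-0.0344, -0.5817, -0.8127], [0.0809, 0.8089, -0.5824]], 't': [-0.5954, -0.118, 1.5082]}
lockbox [([299.6, 272.8], 0.68)]
wheel_left_axis [([285.5, 228.6], 0.6)]
wheel_middle_axis [([274.0, 237.5], 0.38)]
wheel_right_axis [([270.7, 246.5], 0.48)]
bolt_tab [([263.9
[... 479 characters left out ...]
 't': [-0.3738, 0.5805, 0.853]}
lockbox [([287.5, 276.0], 0.85)]
wheel_left_axis [([251.7, 289.8], 0.58)]
wheel_middle_axis [([263.3, 298.1], 0.43)]
wheel_right_axis [([282.9, 305.5], 0.55)]
bolt_tab [([302.6, 314.1], 0.59)]
lid_tab [([286.7, 273.9], 0.84)]
hinge_line [([310.4, 231.9], 0.92)]
beaker [([406.2, 251.5], 0.95)]
dish [([319.7, 187.1], 0.69), ([280.8, 304.9], 0.63)]
chip_case [([227.7, 177.4], 0.8), ([264.5, 298.9], 0.42)]
wrist [[431.655171845379, 0.0, 315.6678941089051], [0.0, 431.655171845379, 231.39341789120053], [0.0, 0.0, 1.0]] {'T_tool_cam': [[-0.0003, -0.9554, -0.2953, 0.0766], [1.0, -0.0006, 0.0006, -0.0005], [-0.0008, -0.2953, 0.9554, -0.134], [0.0, 0.0, 0.0, 1.0]]}
1.15
```

View images.

View pics/top0.png

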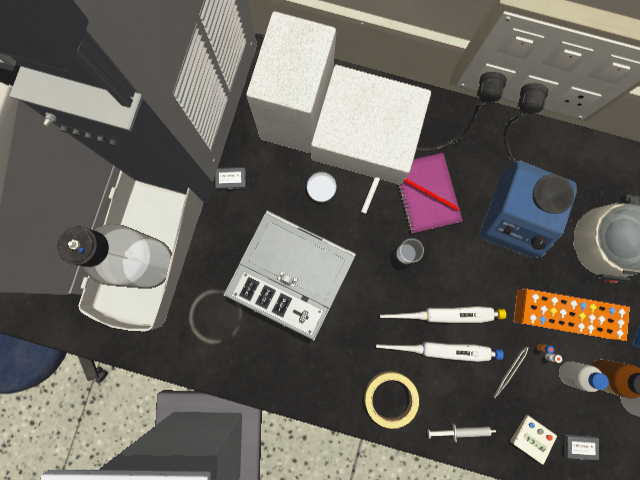

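View pics/side0.png

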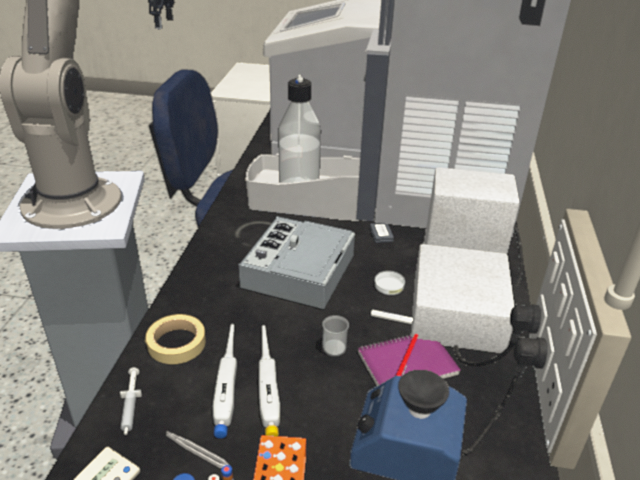

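```bash
cat > h.py <<'E'
import numpy as np,cv2
from scipy.optimize import least_squares
from scipy.spatial.transform import Rotation as Ro
CAM={"side":(616.0964709993709,314.1175,251.2612,[[0.9961,-0.0858,0.0192],[-0.0344,-0.5817,-0.8127],[0.0809,0.8089,-0.5824]],[-0.5954,-0.118,1.5082]),
"top":(455.41484,317.518,249.2778,[[0.016,-0.9998,0.0087],[-0.9927,-0.0169,-0.119],[0.1192,-0.0067,-0.9929]],[-0.3738,0.5805,0.853])}
def proj(c,X):
    f,cx,cy,R,t=CAM[c]; p=np.asarray(X)@np.array(R).T+np.array(t)
    return np.stack([f*p[...,0]/p[...,2]+cx,f*p[...,1]/p[...,2]+cy],-1)
def b2w(P,X):
    c,s=np.cos(P[2]),np.sin(P[2]); X=np.atleast_2d(X)/1000.
    return np.stack([P[0]+c*X[:,0]-s*X[:,1],P[1]+s*X[:,0]+c*X[:,1],X[:,2]],-1)
PT={"lockbox":(0,0,0),"wheel_left_axis":(-58,56,55),"wheel_middle_axis":(-58,22,55),"wheel_right_axis":(-58,-12,55),"bolt_tab":(-58,-58,72),"lid_tab":(-10,0,79),"hinge_line":(85.5,0,63)}
E
python3 - <<'E'
import sys;sys.path.insert(0,'.')
from h import *
obs=[("side","lockbox",299.6,272.8),("side","wheel_left_axis",285.5,228.6),("side","wheel_middle_axis",274,237.5),("side","wheel_right_axis",270.7,246.5),("side","bolt_tab",263.9,251),("side","lid_tab",299.2,239.9),("side","hinge_line",340,260.6),
("top","lockbox",287.5,276),("top","wheel_left_axis",251.7,289.8),("top","wheel_middle_axis",263.3,298.1),("top","wheel_right_axis",282.9,305.5),("top","bolt_tab",302.6,314.1),("top","lid_tab",286.7,273.9),("top","hinge_line",310.4,231.9)]
def res(P): return np.concatenate([proj(c,b2w(P,PT[n])[0])-[u,v] for c,n,u,v in obs])
s=least_squares(res,[0.5,0.1,-0.4],loss="soft_l1");P=s.x;print(P);print(np.round(res(P).reshape(-1,2),1).tolist())
for c,(x0,y0,x1,y1) in {"top":(210,200,370,350),"side":(230,205,365,310)}.items():
    im=cv2.imread(f"pics/{c}0.png")[y0:y1,x0:x1];k=5
    im=cv2.resize(im,None,fx=k,fy=k,interpolation=cv2.INTER_CUBIC)
    for X in [(-90,95,62),(-90,-95,62),(90,95,62),(90,-95,62),(-90,-95,0),(90,-95,0),(-10,0,91),(-58,56,72),(-58,22,72),(-58,-12,72),(-58,-58,79)]:
        q=proj(c,b2w(P,X)[0]);cv2.drawMarker(im,(int((q[0]-x0+.5)*k),int((q[1]-y0+.5)*k)),(0,0,255),cv2.MARKER_CROSS,14,1)
    cv2.imwrite(f"pics/{c}z.png",im)
E
```

```text
[ 0.53908191 -0.31121375 -0.44672804]
[[-0.5, -0.5], [-1.6, 2.6], [3.6, 2.0], [0.3, 1.6], [-2.4, 2.5], [-4.5, 0.6], [-1.3, -3.3], [3.3, -1.7], [-2.7, -3.1], [1.7, -3.4], [-1.9, -2.7], [0.0, -0.0], [-0.5, 2.5], [-0.9, 0.1]]
```

View pics/topz.png

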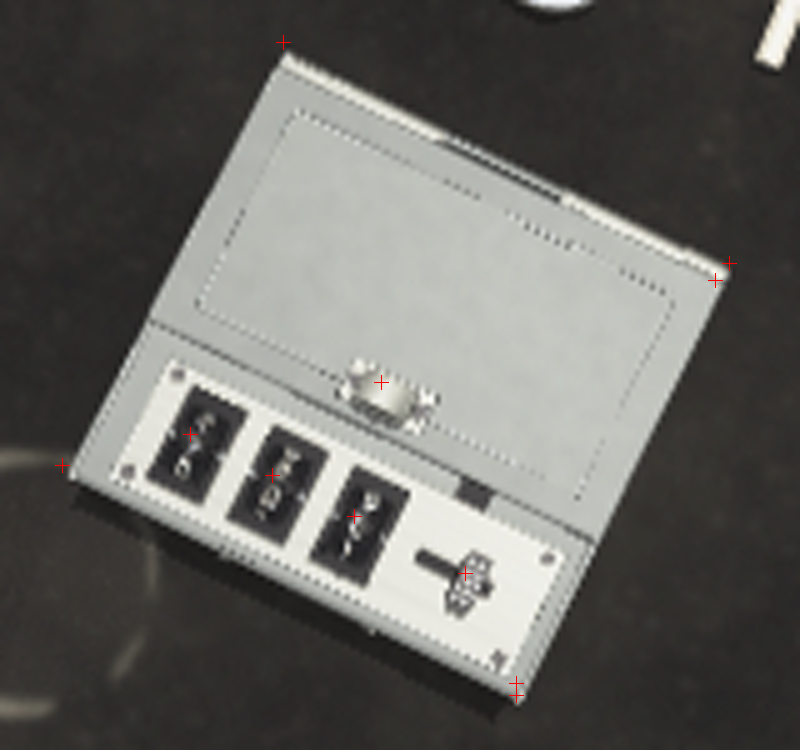

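View pics/sidez.png

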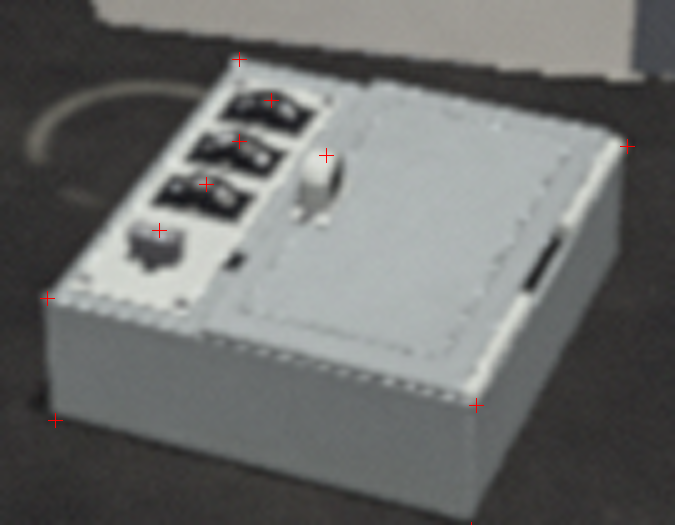

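```bash
python3 - <<'E'
import sys;sys.path.insert(0,'.')
from h import *
T=lambda a,b:(210+a/5-.5,200+b/5-.5); S=lambda a,b:(230+a/5-.5,205+b/5-.5)
obs=[("top",(-90,95,62),T(70,475)),("top",(-90,-95,62),T(518,700)),("top",(90,-95,65),T(728,270)),("top",(90,95,65),T(283,58)),
("top",(-58,56,70),T(197,446)),("top",(-58,22,70),T(278,485)),("top",(-58,-12,70),T(360,526)),
("side",(-90,-95,62),S(48,297)),("side",(-90,95,62),S(236,60)),("side",(90,95,65),S(625,140)),("side",(90,-95,65),S(474,392)),("side",(90,-95,0),S(470,516)),("side",(-90,-95,0),S(53,415))]
def res(P): return np.concatenate([proj(c,b2w(P,n)[0])-uv for c,n,uv in obs])
for cs in (["top"],["side"],["top","side"]):
    oo=obs
    def rr(P): return np.concatenate([proj(c,b2w(P,n)[0])-uv for c,n,uv in obs if c in cs])
    s=least_squares(rr,[0.5,-.3,-0.4],loss="soft_l1");P=s.x;print(cs,P);print(np.round(rr(P).reshape(-1,2),1).tolist())
np.save("P.npy",P)
for k,v in PT.items(): print(k,b2w(P,v)[0].round(4))
from bench import r
print(Ro.from_rotvec(r.get_obs()["orientation"]).as_matrix().round(3))
E
```

```text
['top'] [ 0.53569475 -0.31242915 -0.43930796]
[[-0.7, 0.4], [0.9, 0.7], [0.9, -0.2], [0.0, -1.4], [-0.4, -0.2], [-0.2, 0.1], [-0.2, 0.0]]
['side'] [ 0.53826994 -0.30782903 -0.44200399]
[[-0.4, -0.5], [-0.0, -0.8], [-0.1, -1.0], [0.2, 0.4], [0.0, 1.6], [0.2, 0.2]]
['top', 'side'] [ 0.53670682 -0.31166719 -0.43805102]
[[-1.1, -0.1], [0.5, 0.1], [0.4, -0.8], [-0.4, -1.9], [-0.7, -0.7], [-0.6, -0.4], [-0.5, -0.5], [-1.1, 0.8], [-0.9, 0.2], [-0.7, -0.1], [-0.2, 1.6], [-0.3, 2.8], [-0.5, 1.6]]
lockbox [ 0.5367 -0.3117  0.    ]
wheel_left_axis [ 0.5079 -0.2364  0.055 ]
wheel_middle_axis [ 0.4935 -0.2671  0.055 ]
wheel_right_axis [ 0.4791 -0.2979  0.055 ]
bolt_tab [ 0.4596 -0.3396  0.072 ]
lid_tab [ 0.5277 -0.3074  0.079 ]
hinge_line [ 0.6141 -0.3479  0.063 ]
[[-0.964  0.268 -0.   ]
 [ 0.268  0.964  0.   ]
 [ 0.     0.    -1.   ]]
```

View pics/wrist0.png

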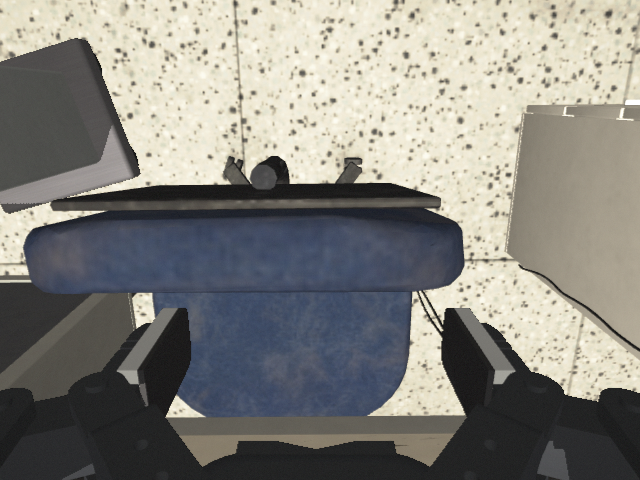

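```bash
cat >> h.py <<'E'
def ray(c,u,v,z):
    f,cx,cy,R,t=CAM[c];R=np.array(R);t=np.array(t)
    d=R.T@np.array([(u-cx)/f,(v-cy)/f,1]);o=-R.T@t
    return o+d*(z-o[2])/d[2]
E
python3 - <<'E'
import sys;sys.path.insert(0,'.')
from h import *
for n,u,v,z in [("tray fl",82,315,.0),("tray fr",155,328,0.),("tray fr",155,328,0.06),("bottle base",150,265,0.01),("bottlecap",80,245,.25),("dev corner",130,125,.2),("block front l",312,160,0),("block front r",408,182,0),("block front l .12",312,140,.12),("block tallL",250,130,0.0)]:
    print(n,z,ray("top",u,v,z).round(3))
print([CAM[c] and (-np.array(CAM[c][3]).T@np.array(CAM[c][4])).round(2) for c in CAM])
for n,u,v,z in [("bottle base",300,185,.02),("cap",300,80,.25),("cap",300,80,.2),("tray",247,215,0),("blk",413,335,0),("blk top",418,250,.12),("blk top",418,250,.08),("blk L top",432,175,.15)]: print(n,z,ray("side",u,v,z).round(3))
E
```

```text
tray fl 0.0 [0.451 0.102 0.   ]
tray fr 0.0 [ 0.428 -0.044  0.   ]
tray fr 0.06 [ 0.431 -0.065  0.06 ]
bottle base 0.01 [ 0.552 -0.03   0.01 ]
bottlecap 0.25 [ 0.561 -0.012  0.25 ]
dev corner 0.2 [ 0.767 -0.053  0.2  ]
block front l 0 [ 0.778 -0.35   0.   ]
block front r 0 [ 0.735 -0.55   0.   ]
block front l .12 0.12 [ 0.777 -0.35   0.12 ]
block tallL 0.0 [ 0.84  -0.219  0.   ]
[array([ 0.47, -1.34,  0.79]), array([ 0.48, -0.36,  0.92])]
bottle base 0.02 [0.564 0.025 0.02 ]
cap 0.25 [0.57  0.142 0.25 ]
cap 0.2 [0.58  0.279 0.2  ]
tray 0 [ 0.429 -0.079  0.   ]
blk 0 [ 0.739 -0.516  0.   ]
blk top 0.12 [ 0.757 -0.411  0.12 ]
blk top 0.08 [ 0.775 -0.356  0.08 ]
blk L top 0.15 [ 0.838 -0.175  0.15 ]
```

Emit:
carry_out(series="-4.1 -2.1 -2.25 0 0;-4.1 -2.1 -2.25 0 0;-4.1 -2.1 -2.25 0 0;-4.1 -2.1 -2.25 0 0;-4.1 -2.1 -2.25 0 0;-4.1 -2.1 -2.25 0 0;-4.1 -2.1 -2.25 0 0;-4.1 -2.1 -2.25 0 0", grip_force=40)

```text
clock: 2.15
tcp_pos: [0.4526, 0.3996, 0.4203]
orientation: [0.424, 3.113, 0.001]
contact_force: [0.3, 1.8, 0.0]
grip_width: 0.0002
```

Emit:
carry_out(series="-1.7 -5.5 0 0 0;-1.7 -5.5 0 0 0;-1.7 -5.5 0 0 0;-1.7 -5.5 0 0 0;-1.7 -5.5 0 0 0;-1.7 -5.5 0 0 0;-1.7 -5.5 0 0 0")

```text
clock: 3.02
tcp_pos: [0.463, -0.004, 0.4196]
orientation: [0.424, 3.112, 0.001]
contact_force: [1.3, 0.3, 0.1]
grip_width: 0.0001
```

Emit:
carry_out(series="-2 -4.5 1.5 0 0;-2 -4.5 1.5 0 0;-2 -4.5 1.5 0 0;-2 -4.5 1.5 0 0;-0.95 -2 4.75 0 0;-0.95 -2 4.75 0 0;-0.95 -2 4.75 0 0;-0.95 -2 4.75 0.167 0")

```text
clock: 4.03
tcp_pos: [0.5078, -0.2847, 0.168]
orientation: [0.687, 3.065, 0.001]
contact_force: [1.1, -0.1, 0.5]
grip_width: 0.0002
```

```bash
python3 - <<'E'
from bench import r,eyes,spotter
import cv2,numpy as np
o=r.get_obs();print(o["clock"],o["tcp_pos"],o["orientation"],o["contact_force"],o["joints"].round(2))
f=eyes.grab_frame("wrist");cv2.imwrite("pics/w1.png",cv2.rotate(f["color"],cv2.ROTATE_180))
E
```

```text
4.025 [ 0.50782155 -0.28471903  0.16801113] [6.87169058e-01 3.06456975e+00 5.60409535e-04] [ 1.12694193 -0.14919838  0.50862875] [-0.11  0.48  0.68  1.89 -0.38  0.91  1.88]
```

View pics/w1.png

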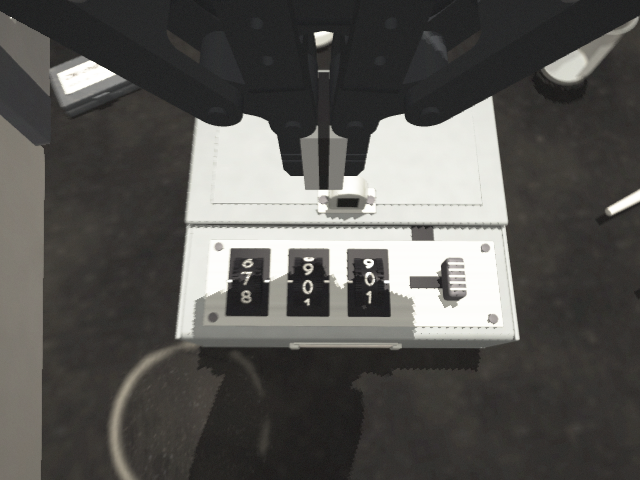

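```bash
python3 - <<'E'
import cv2
im=cv2.imread("pics/w1.png")[230:335,200:420]
cv2.imwrite("pics/w1z.png",cv2.resize(im,None,fx=3.6,fy=3.6,interpolation=cv2.INTER_CUBIC))
E
```

```text
(no output)
```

View pics/w1z.png

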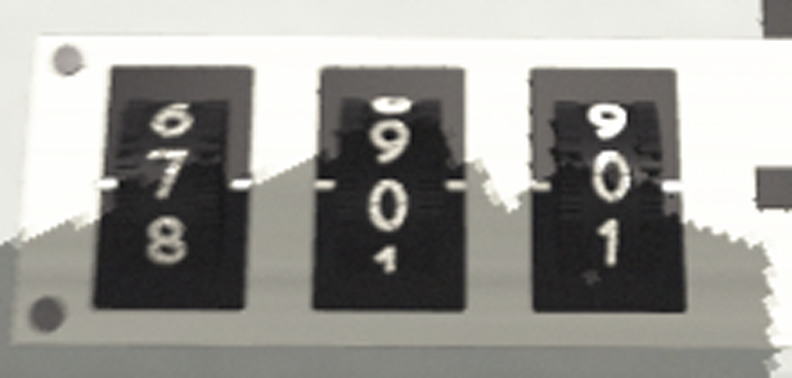

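```bash
cat >> h.py <<'E'
TC=np.array([[-0.0003,-0.9554,-0.2953,0.0766],[1,-0.0006,0.0006,-0.0005],[-0.0008,-0.2953,0.9554,-0.134],[0,0,0,1]])
def wproj(pos,rv,X,rot=True):
    T=np.eye(4);T[:3,:3]=Ro.from_rotvec(rv).as_matrix();T[:3,3]=pos
    M=np.linalg.inv(T@TC);p=np.asarray(X)@M[:3,:3].T+M[:3,3]
    uv=431.655*p[...,:2]/p[...,2:]+[315.668,231.393]
    return [639,479]-uv if rot else uv
E
python3 - <<'E'
import sys;sys.path.insert(0,'.')
from h import *
pos=[0.50782155,-0.28471903,0.16801113];rv=[6.87169058e-01,3.06456975,5.6e-4]
Z=lambda a,b:(200+a/3.6-.4,230+b/3.6-.4)
obs=[((-58,56,64),Z(173.5,184)),((-58,22,64),Z(390,184)),((-58,-12,64),Z(606.5,186)),((-90,95,62),(178,338)),((-90,-95,62),(519,339)),((-22,95,67),(187,222)),((-22,-95,67),(506,222)),((-58,-58,79),(455,278))]
def res(P): return np.concatenate([wproj(pos,rv,b2w(P,n)[0])-uv for n,uv in obs])
s=least_squares(res,np.load("P.npy"),loss="soft_l1");print(s.x,np.load("P.npy"));print(res(s.x).reshape(-1,2).round(1).tolist())
print(res(np.load("P.npy")).reshape(-1,2).round(1).tolist())
E
```

```text
[ 0.53369033 -0.31218809 -0.44782349] [ 0.53670682 -0.31166719 -0.43805102]
[[-0.5, 0.1], [-0.4, 0.4], [-0.1, 0.2], [-4.8, 0.4], [2.3, 1.6], [-3.9, -3.2], [3.9, -1.4], [2.5, -2.2]]
[[-2.4, -3.3], [-2.4, -3.5], [-2.4, -4.3], [-6.1, -2.5], [-0.2, -4.7], [-6.3, -5.8], [0.5, -7.0], [-0.2, -7.9]]
```

Emit:
carry_out(series="3.1 -2.5 0 0 0;0 0 4 0 0;0 0 4 0 0;0 0 0.5 0 0;0 0 0.2 0 0;0 0 0 0 0")

```text
clock: 4.82
tcp_pos: [0.4698, -0.2941, 0.0837]
orientation: [0.681, 3.065, -0.001]
contact_force: [-0.2, 0.0, -0.3]
grip_width: 0.0002
```

Emit:
carry_out(series="0 0 0.2 0 0;0 0 0 0 0")

```text
clock: 5.08
tcp_pos: [0.4691, -0.2936, 0.0807]
orientation: [0.682, 3.066, 0.0]
contact_force: [0.1, -0.1, 0.2]
grip_width: 0.0
```

Emit:
carry_out(series="0 0 0.2 0 0;0 0 0 0 0")

```text
clock: 5.32
tcp_pos: [0.4696, -0.294, 0.0796]
orientation: [0.682, 3.065, 0.001]
contact_force: [-2.1, 2.6, 11.8]
grip_width: 0.0002
```

Emit:
carry_out(series="-0.5 0 -0.03 0 0;-0.5 0 0 0 0;-0.5 0 0 0 0;-0.4 0 0 0 0;0 0 0 0 0")

```text
clock: 5.95
tcp_pos: [0.4876, -0.3025, 0.0795]
orientation: [0.681, 3.063, -0.001]
contact_force: [2.7, -0.5, 7.3]
grip_width: 0.0
```

Emit:
carry_out(series="0 0 -3 0 0;0.2 3.4 0 0 0;0 3.4 0 0 0;0 0 0 0 0")

```text
clock: 6.45
tcp_pos: [0.514, -0.2358, 0.108]
orientation: [-0.674, -3.067, -0.003]
contact_force: [-0.4, -0.3, 0.2]
grip_width: -0.0002
```

```bash
cat > snap.py <<'E'
import sys
from bench import r,eyes
import cv2,numpy as np
from h import *
P=[.5345,-.312,-.445]
o=r.get_obs();p=o["tcp_pos"];c,s=np.cos(P[2]),np.sin(P[2]);d=p[:2]-P[:2]
print(o["clock"],"box",((c*d[0]+s*d[1])*1000).round(1),((-s*d[0]+c*d[1])*1000).round(1),(p[2]*1000).round(1),o["orientation"].round(3),o["contact_force"].round(1))
f=eyes.grab_frame("wrist");im=cv2.rotate(f["color"],cv2.ROTATE_180)
if len(sys.argv)>2:
    x0,y0,x1,y1=map(int,sys.argv[2:6]);k=min(790/(x1-x0),590/(y1-y0));im=cv2.resize(im[y0:y1,x0:x1],None,fx=k,fy=k,interpolation=cv2.INTER_CUBIC)
cv2.imwrite(f"pics/{sys.argv[1]}.png",im)
E
python3 snap.py w2
```

```text
6.45 box -51.3 60.0 108.0 [-6.740e-01 -3.067e+00 -3.000e-03] [-0.4 -0.3  0.2]
```

View pics/w2.png

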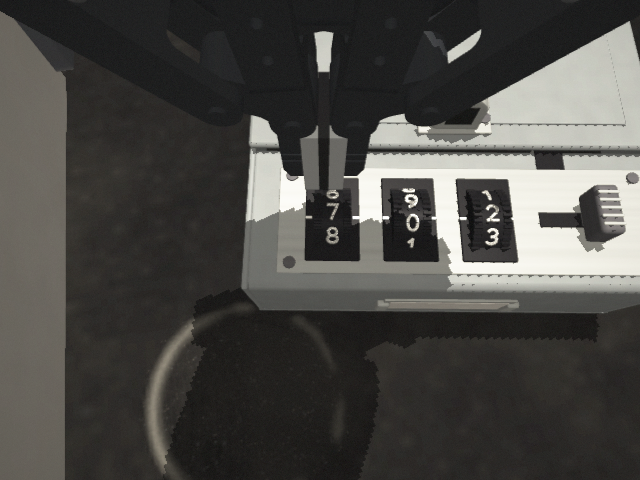

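Emit:
carry_out(series="-0.2 -0.4 2.2 0 0;0 0 0.6 0 0;0 0 0.2 0 0;0.5 0 0 0 0;0.5 0 0 0 0;0.5 0 0 0 0;0.3 0 0 0 0;0 0 0 0 0")

```text
clock: 7.5
tcp_pos: [0.4967, -0.2376, 0.0798]
orientation: [0.685, 3.065, -0.001]
contact_force: [-1.6, -1.1, 6.3]
grip_width: -0.0001
```

Emit:
carry_out(series="0 0 -1.2 0 0;-1.5 0 0 0 0;0 0 0 0 0")

```text
clock: 7.88
tcp_pos: [0.5121, -0.243, 0.0909]
orientation: [0.681, 3.065, -0.001]
contact_force: [-0.5, 0.3, 0.2]
grip_width: -0.0002
```

```bash
python3 snap.py w3
```

```text
7.875 box -49.9 52.6 90.9 [ 6.810e-01  3.065e+00 -1.000e-03] [-0.5  0.3  0.2]
```

View pics/w3.png

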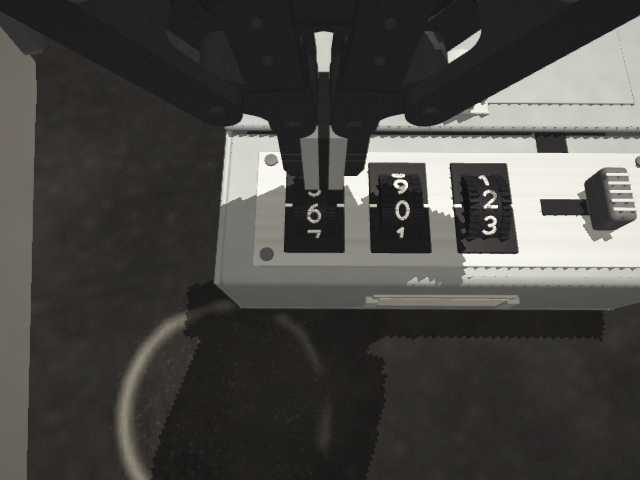

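Emit:
carry_out(series="0 0.3 0.9 0 0;0 0 0.3 0 0;0 0 0 0 0;0.5 0 0 0 0;0.5 0 0 0 0;0.5 0 0 0 0;0 0 0 0 0")

```text
clock: 8.8
tcp_pos: [0.499, -0.2334, 0.0796]
orientation: [0.682, 3.065, 0.001]
contact_force: [-1.6, 1.4, 14.8]
grip_width: 0.0001
```

Emit:
carry_out(series="0 0 -1.5 0 0;-1.6 -1.7 -1 0 0;0 -1.6 0 0 0;0 0 0 0 0")

```text
clock: 9.3
tcp_pos: [0.4968, -0.2712, 0.1032]
orientation: [-0.687, -3.064, 0.001]
contact_force: [0.4, 0.6, -0.6]
grip_width: -0.0004
```

```bash
python3 snap.py w4
```

```text
9.3 box -51.6 20.6 103.2 [-6.870e-01 -3.064e+00  1.000e-03] [ 0.4  0.6 -0.6]
```

View pics/w4.png

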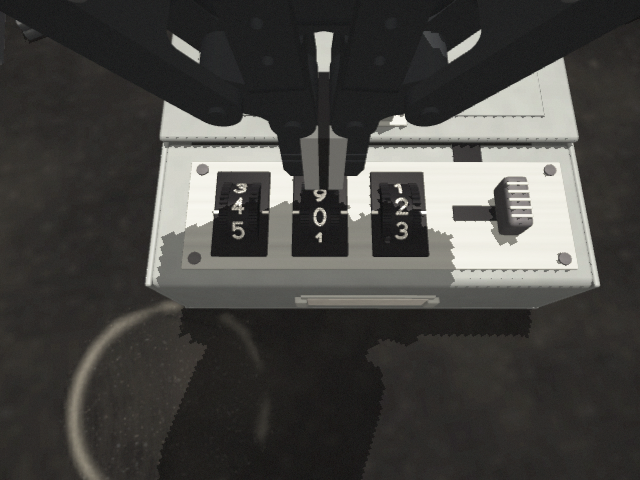

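Emit:
carry_out(series="-0.2 0.1 1.8 0 0;0 0 0.5 0 0;0 0 0.1 0 0;0.5 0 0 0 0;0.5 0 0 0 0;0.5 0 0 0 0;0.3 0 0 0 0;0 0 0 0 0")

```text
clock: 10.35
tcp_pos: [0.4854, -0.2612, 0.0797]
orientation: [0.68, 3.066, 0.002]
contact_force: [-0.5, 2.7, 8.1]
grip_width: 0.0002
```

Emit:
carry_out(series="0 0 -1.4 0 0;-1.7 0 0 0 0;0 0 0 0 0;0 0 0 0 0")

```text
clock: 10.85
tcp_pos: [0.4991, -0.2692, 0.0933]
orientation: [-0.682, -3.065, -0.0]
contact_force: [-0.7, -0.2, 0.0]
grip_width: 0.0004
```

```bash
python3 snap.py w5
```

```text
10.85 box -50.3 23.4 93.3 [-0.682 -3.065 -0.   ] [-0.7 -0.2  0. ]
```

View pics/w5.png

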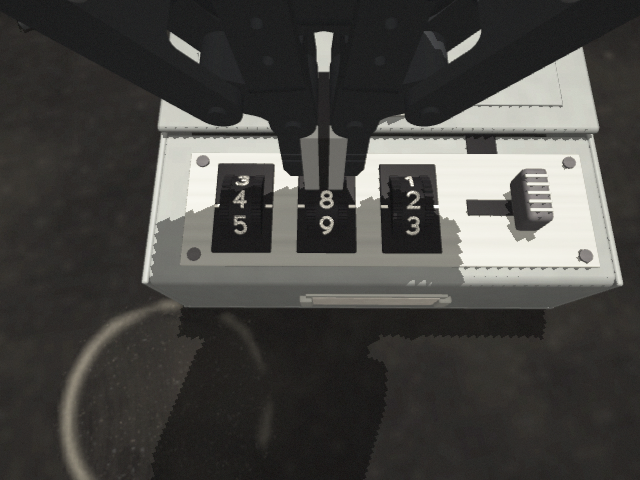

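Emit:
carry_out(series="0.2 -0.1 1.1 0 0;0 0 0.3 0 0;0 0 0 0 0;0.5 0 0 0 0;0.5 0 0 0 0;0.1 0 0 0 0;0 0 0 0 0")

```text
clock: 11.78
tcp_pos: [0.488, -0.2651, 0.08]
orientation: [0.682, 3.066, 0.0]
contact_force: [0.0, 1.0, 6.6]
grip_width: 0.0
```

Emit:
carry_out(series="0 0 -2.5 0 0;0.2 -4.5 0 0 0;0 -4.5 0 0 0;0 -1.8 0 0 0;0 0 0 0 0")

```text
clock: 12.4
tcp_pos: [0.4392, -0.3626, 0.1042]
orientation: [-0.686, -3.065, -0.0]
contact_force: [0.4, 1.0, 0.7]
grip_width: -0.0003
```

```bash
python3 snap.py w6
```

```text
12.4 box -64.3 -86.7 104.2 [-0.686 -3.065 -0.   ] [0.4 1.  0.7]
```

View pics/w6.png

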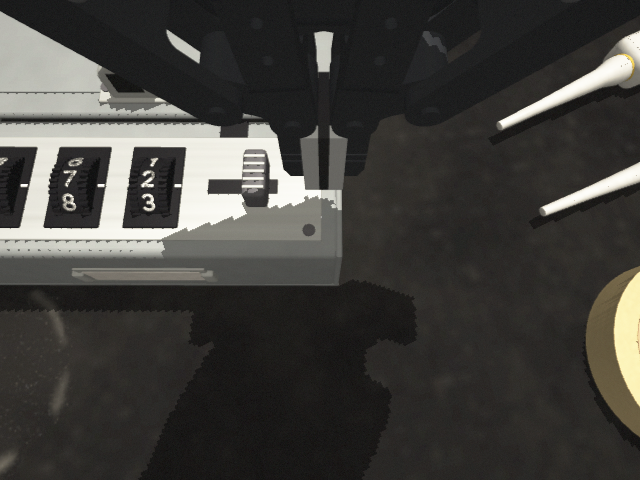

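Emit:
carry_out(series="-0.5 0 1.6 0 0;0 0 1 0 0;0 0.5 0 0 0;0 0.5 0 0 0;0 0.3 0 0 0;0 0.3 0 0 0;0 0 0 0 0")

```text
clock: 13.32
tcp_pos: [0.4517, -0.3493, 0.0788]
orientation: [0.682, 3.066, 0.0]
contact_force: [-0.4, 0.3, 0.2]
grip_width: 0.0002
```

Emit:
carry_out(series="0 0.3 0 0 0;0 0.3 0 0 0;0 0.2 0 0 0;0 0 0 0 0")

```text
clock: 13.82
tcp_pos: [0.4551, -0.342, 0.0787]
orientation: [0.682, 3.067, 0.0]
contact_force: [0.3, -0.9, 0.2]
grip_width: 0.0
```

Emit:
carry_out(series="0 0.3 0 0 0;0 0.2 0 0 0;0 0 0 0 0")

```text
clock: 14.2
tcp_pos: [0.4555, -0.341, 0.0788]
orientation: [0.686, 3.065, -0.008]
contact_force: [-3.4, -8.8, -1.8]
grip_width: -0.0003
```

```bash
python3 snap.py w7
```

```text
14.2 box -58.8 -60.2 78.8 [ 0.686  3.065 -0.008] [-3.4 -8.8 -1.8]
```

View pics/w7.png

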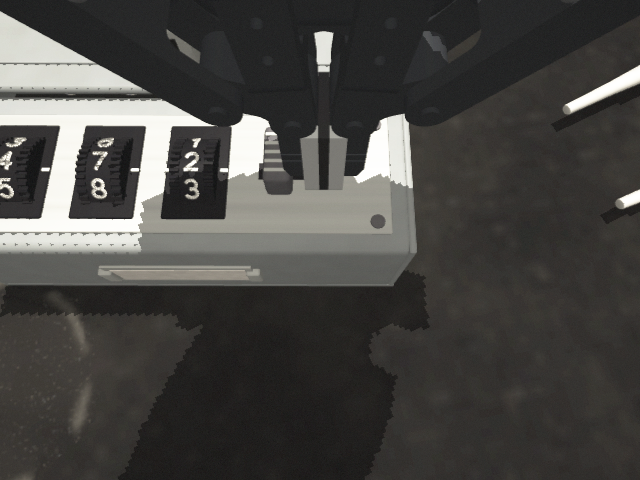

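Emit:
carry_out(series="0 0.2 0 0 0;0 0 0 0 0")

```text
clock: 14.5
tcp_pos: [0.4556, -0.3408, 0.0789]
orientation: [0.688, 3.065, -0.011]
contact_force: [-5.2, -13.5, -2.9]
grip_width: 0.0002
```

Emit:
carry_out(series="0 -1 0 0 0;0 0 -4 0 0.3;-2.5 4 -2 0 0.4;-2.5 3 0 0 0.45;0 0 0 0 0.45")

```text
clock: 15.12
tcp_pos: [0.5322, -0.2991, 0.1383]
orientation: [0.672, 3.068, 0.003]
contact_force: [-0.8, -0.3, -0.5]
grip_width: 0.0383
```

```bash
python3 snap.py w8
```

```text
15.125 box -7.6 10.6 138.3 [6.720e-01 3.068e+00 3.000e-03] [-0.8 -0.3 -0.5]
```

View pics/w8.png

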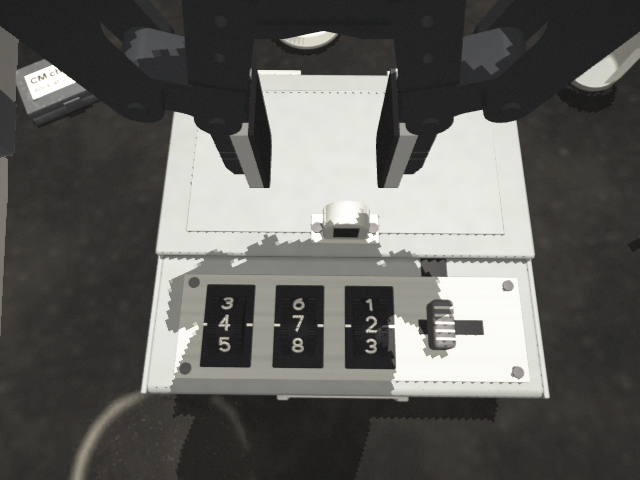

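```bash
python3 - <<'E'
from h import *
from bench import r
o=r.get_obs();P=[.5345,-.312,-.445]
for X in [(-10,0,91),(-10,11,91),(-10,-11,91),(-58,22,64),(-22,95,67),(-22,-95,67)]: print(X,wproj(o["tcp_pos"],o["orientation"],b2w(P,X)[0]).round(1))
E
```

```text
(-10, 0, 91) [340.3 206.1]
(-10, 11, 91) [316.  205.8]
(-10, -11, 91) [364.6 206.3]
(-58, 22, 64) [292.5 320.1]
(-22, 95, 67) [148.  245.2]
(-22, -95, 67) [530.  248.9]
```

Emit:
carry_out(series="0.4 -1.25 1 0 0.45;0 0 2 0 0.45;0 0 1.2 0 0.45;0 0 0 0 0.45")

```text
clock: 15.68
tcp_pos: [0.5185, -0.312, 0.0949]
orientation: [-0.682, -3.064, -0.001]
contact_force: [-0.4, 0.8, 0.4]
grip_width: 0.0388
```

```bash
python3 snap.py w9
```

```text
15.675 box -14.4 -6.8 94.9 [-6.820e-01 -3.064e+00 -1.000e-03] [-0.4  0.8  0.4]
```

View pics/w9.png

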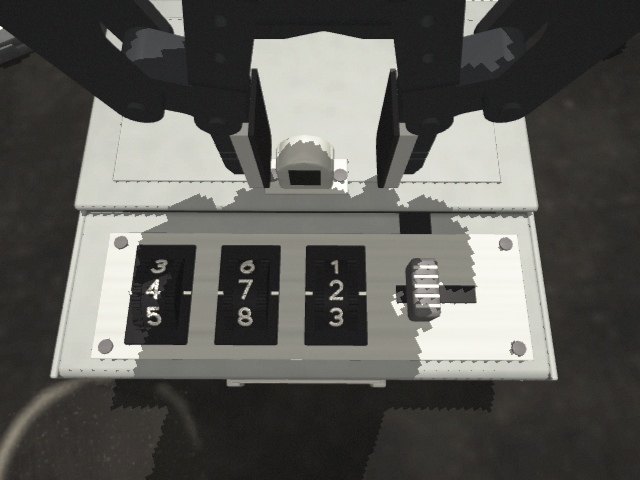

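```bash
python3 - <<'E'
from h import *
from bench import r
o=r.get_obs();P=[.5345,-.312,-.445];print(o["clock"],o["tcp_pos"])
for X in [(-10,0,91),(-16,0,91),(-16,0,67),(-58,22,64),(-58,-12,64),(-22,95,67),(-22,-95,67)]: print(X,wproj(o["tcp_pos"],o["orientation"],b2w(P,X)[0]).round(1))
E
```

```text
15.725 [ 0.51911531 -0.31228322  0.09576629]
(-10, 0, 91) [303.2 148.6]
(-16, 0, 91) [302.9 163.5]
(-16, 0, 67) [305.6 191.5]
(-58, 22, 64) [247.4 293.4]
(-58, -12, 64) [334.7 293.9]
(-22, 95, 67) [ 72.3 203.7]
(-22, -95, 67) [538.9 206.4]
```

Emit:
carry_out(series="-0.4 0.65 0 0 0.45;0 0 0.6 0 0.45;0 0 0.5 0 0.45;0 0 0 0 0.15;0 0 0 0 0.1;0 0 0 0 0.1;0 0 0 0 0.1", grip_force=25)

```text
clock: 16.6
tcp_pos: [0.5258, -0.3076, 0.0853]
orientation: [-0.682, -3.066, -0.001]
contact_force: [-0.3, 2.5, -3.4]
grip_width: 0.0213
```

```bash
python3 snap.py w10
```

```text
16.6 box -9.8 0.2 85.3 [-6.820e-01 -3.066e+00 -1.000e-03] [-0.3  2.5 -3.4]
```

View pics/w10.png

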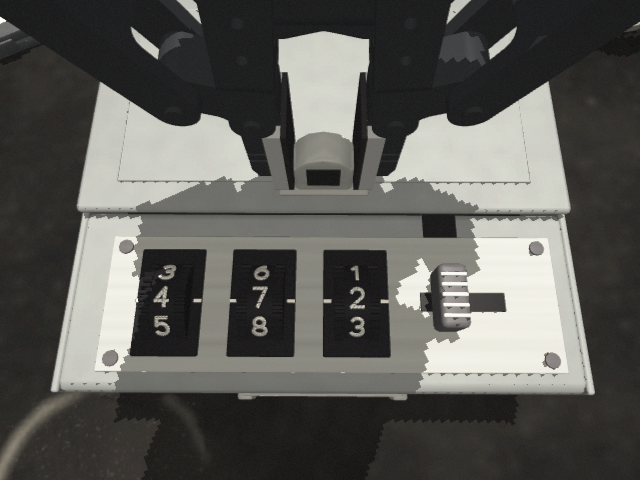

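```bash
python3 - <<'E'
import numpy as np
R=np.hypot(95.5,21);a0=np.arctan2(21,-95.5)
th=np.deg2rad(np.arange(0,97,6));p=np.stack([R*np.cos(a0-th),R*np.sin(a0-th)],1)
d=np.diff(p,axis=0)
for t,x in zip(np.rad2deg(th[1:]),d): print(t.round(),"%.2f 0 %.2f"%(-x[0]/10,-x[1]/10))
E
```

```text
6.0 -0.27 0 -0.99
12.0 -0.37 0 -0.95
18.0 -0.47 0 -0.91
24.0 -0.56 0 -0.85
30.0 -0.65 0 -0.79
36.0 -0.73 0 -0.72
42.0 -0.80 0 -0.64
48.0 -0.86 0 -0.55
54.0 -0.92 0 -0.46
60.0 -0.96 0 -0.36
66.0 -0.99 0 -0.26
72.0 -1.01 0 -0.15
78.0 -1.02 0 -0.05
84.0 -1.02 0 0.06
90.0 -1.01 0 0.17
96.0 -0.99 0 0.27
```

Emit:
carry_out(series="-0.27 0 -0.99 0 0.1;-0.37 0 -0.95 0 0.1;-0.47 0 -0.91 0 0.1;-0.56 0 -0.85 0 0.1;0 0 0 0 0.1", grip_force=30)

```text
clock: 17.27
tcp_pos: [0.5423, -0.3154, 0.1237]
orientation: [0.681, 3.065, 0.0]
contact_force: [2.8, 3.1, -3.5]
grip_width: 0.0206
```

```bash
python3 snap.py w11
```

```text
17.275 box 8.5 0.3 123.7 [0.681 3.065 0.   ] [ 2.8  3.1 -3.5]
```

View pics/w11.png

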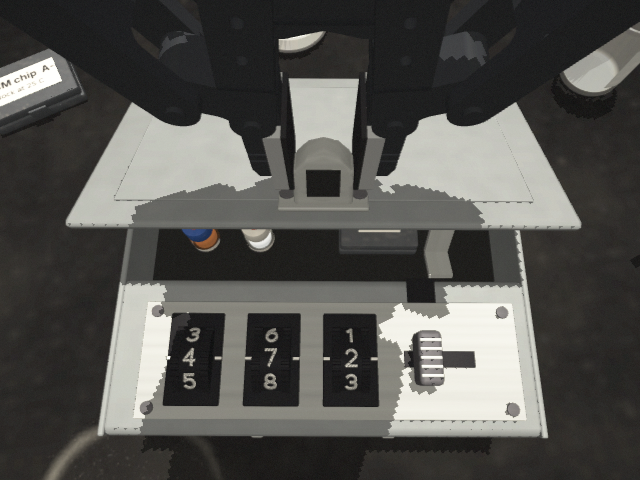

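Lid is rising with the tab held. Continue the arc.

Emit:
carry_out(series="-0.65 0 -0.79 0 0.1;-0.73 0 -0.72 0 0.1;-0.8 0 -0.64 0 0.1;-0.86 0 -0.55 0 0.1;0 0 0 0 0.1")

```text
clock: 17.95
tcp_pos: [0.5697, -0.3284, 0.1504]
orientation: [0.681, 3.066, 0.0]
contact_force: [2.8, 5.0, -2.9]
grip_width: 0.0209
```

Emit:
carry_out(series="-0.92 0 -0.46 0 0.1;-0.96 0 -0.36 0 0.1;-0.99 0 -0.26 0 0.1;0 0 0 0 0.1")

```text
clock: 18.45
tcp_pos: [0.5953, -0.3406, 0.161]
orientation: [0.682, 3.066, -0.0]
contact_force: [2.0, 4.4, -3.8]
grip_width: 0.0209
```

```bash
python3 snap.py w12; python3 - <<'E'
from bench import eyes
import cv2
f=eyes.grab_frame("side");cv2.imwrite("pics/s12.png",cv2.resize(f["color"][90:330,220:470],None,fx=2.4,fy=2.4))
E
```

```text
18.45 box 67.2 0.4 161.0 [ 0.682  3.066 -0.   ] [ 2.   4.4 -3.8]
```

View pics/s12.png

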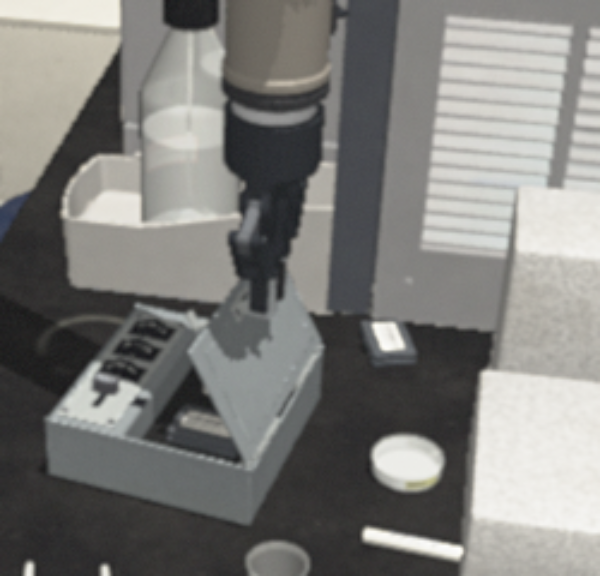

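View pics/w12.png

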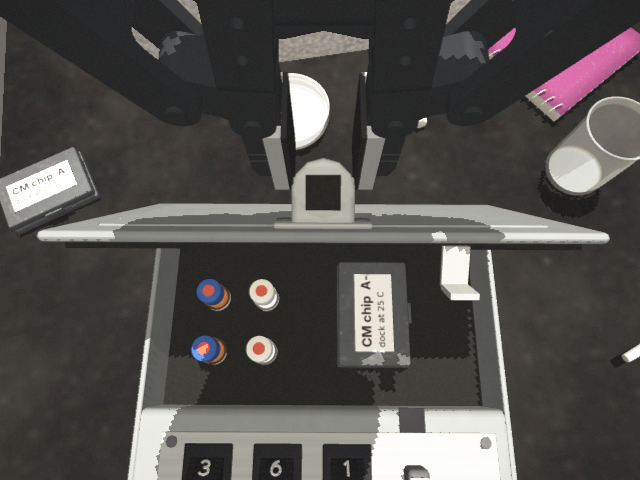

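Emit:
carry_out(series="-1.01 0 -0.15 0 0.1;-1.02 0 -0.05 0 0.1;-1.02 0 0.06 0 0.1;-1.01 0 0.17 0 0.1;-0.2 0 0.05 0 0.1;0 0 0 0 0.1;0 0 0 0 0.1")

```text
clock: 19.42
tcp_pos: [0.6342, -0.359, 0.1611]
orientation: [0.681, 3.064, -0.001]
contact_force: [1.7, 5.1, 3.4]
grip_width: 0.0208
```

```bash
python3 snap.py w13; python3 - <<'E'
from bench import eyes
import cv2
f=eyes.grab_frame("side");cv2.imwrite("pics/s13full.png",f["color"]);cv2.imwrite("pics/s13.png",cv2.resize(f["color"][150:310,230:390],None,fx=3.7,fy=3.7,interpolation=cv2.INTER_CUBIC))
E
```

```text
19.425 box 110.2 0.5 161.1 [ 6.810e-01  3.064e+00 -1.000e-03] [1.7 5.1 3.4]
```

View pics/s13.png

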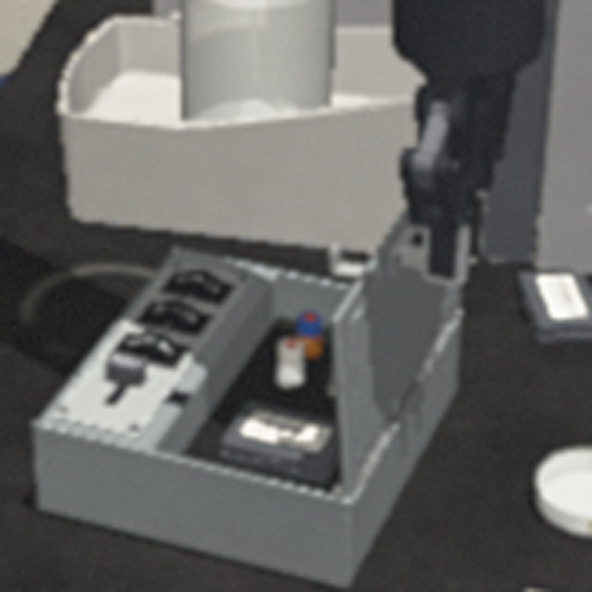

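View pics/w13.png

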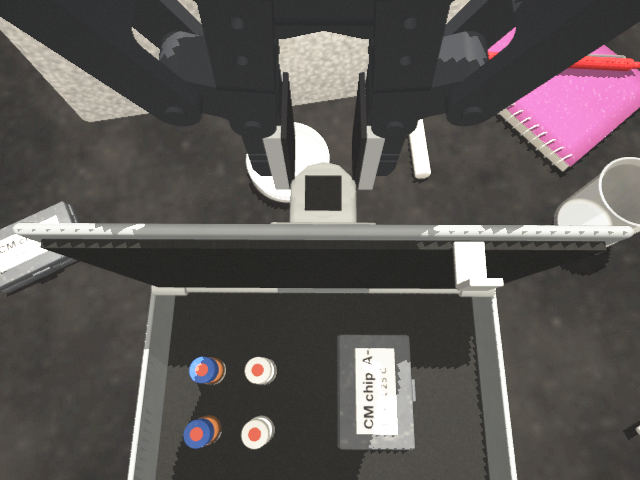

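```bash
python3 - <<'E'
from h import *
P=[.5345,-.312,-.445]
for d in (75,80,85,90,95,100):
    t=np.deg2rad(d);out=[]
    for y in (-95,95):
      for z in (62.5,67):
        x0,z0=-107.5,z-63
        X=(85.5+x0*np.cos(t)+z0*np.sin(t), y, 63-x0*np.sin(t)+z0*np.cos(t))
        q=proj("side",b2w(P,X)[0]);out.append(((q-[230,150]+.5)*3.7).round(0).tolist())
    print(d,out)
print(((proj("side",b2w(P,(90,-95,62))[0])-[230,150]+.5)*3.7).round(),((proj("side",b2w(P,(-90,-95,62))[0])-[230,150]+.5)*3.7).round())
E
```

```text
75 [[287.0, 322.0], [295.0, 322.0], [411.0, 143.0], [418.0, 142.0]]
80 [[304.0, 323.0], [313.0, 323.0], [427.0, 143.0], [434.0, 143.0]]
85 [[322.0, 325.0], [331.0, 326.0], [443.0, 144.0], [451.0, 145.0]]
90 [[340.0, 328.0], [349.0, 330.0], [459.0, 146.0], [467.0, 148.0]]
95 [[359.0, 333.0], [367.0, 335.0], [475.0, 150.0], [483.0, 152.0]]
100 [[377.0, 339.0], [385.0, 342.0], [492.0, 155.0], [499.0, 158.0]]
[344. 505.] [ 27. 426.]
```

Emit:
carry_out(series="0 0 0 0 0.3;0 0 0 0 0.45;0 0 0 0 0.45;0 0 -1 0 0.45;0 0 -3 0 0.45;0 0 -5 0 0.45;0 0 -5 0 0.45;0 0 0 0 0.45")

```text
clock: 20.52
tcp_pos: [0.6345, -0.3607, 0.3058]
orientation: [0.681, 3.058, -0.005]
contact_force: [0.2, -0.5, -0.1]
grip_width: 0.0383
```

```bash
python3 snap.py w14; python3 - <<'E'
from bench import eyes
import cv2
f=eyes.grab_frame("side");cv2.imwrite("pics/s14.png",cv2.resize(f["color"][150:310,230:390],None,fx=3.7,fy=3.7,interpolation=cv2.INTER_CUBIC))
E
```

```text
20.525 box 111.2 -0.9 305.8 [ 0.681  3.058 -0.005] [ 0.2 -0.5 -0.1]
```

View pics/s14.png

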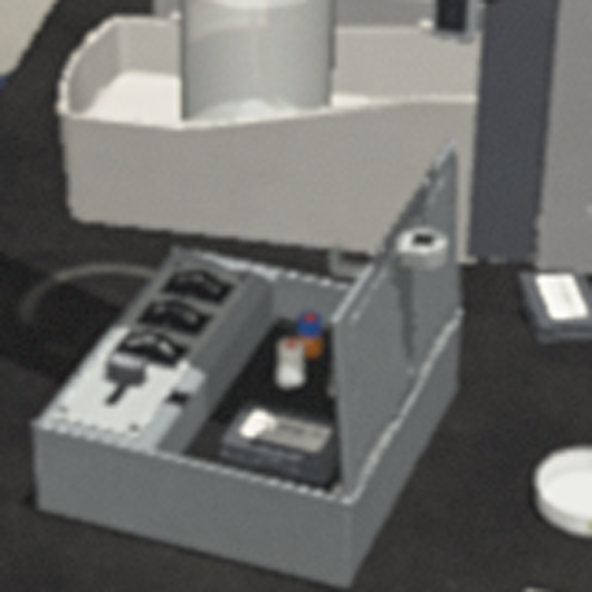

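View pics/w14.png

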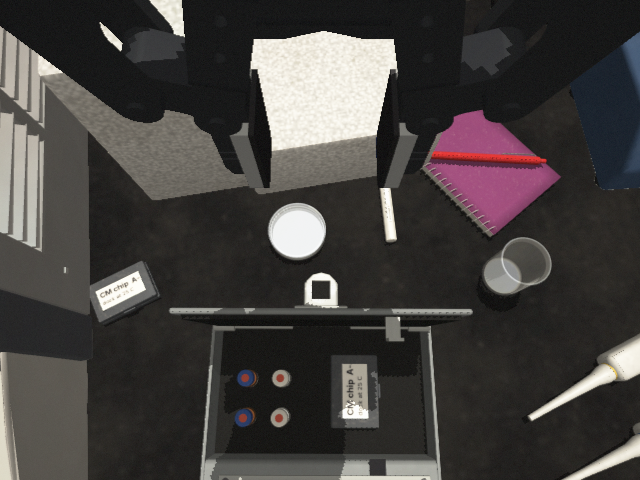

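```bash
python3 snap.py w15 150 280 490 480; python3 - <<'E'
from h import *
from bench import r
o=r.get_obs();P=[.5345,-.312,-.445];k=790/340
W=lambda X:((wproj(o["tcp_pos"],o["orientation"],b2w(P,X)[0])-[150,280]+.5)*k).round(0).tolist()
for d in (80,85,90,95):
    t=np.deg2rad(d);out=[]
    for y in (-95,95):
      for z in (62.5,67):
        x0,z0=-107.5,z-63
        out.append(W((85.5+x0*np.cos(t)+z0*np.sin(t), y, 63-x0*np.sin(t)+z0*np.cos(t))))
    print(d,out)
print("ref ledge back edge",W((-22,95,62)),W((-22,-95,62)),W((90,-95,62)))
E
```

```text
20.625 box 109.2 0.3 300.5 [ 0.682  3.065 -0.   ] [ 0.5  0.7 -0.4]
80 [[767.0, 101.0], [767.0, 84.0], [42.0, 96.0], [43.0, 79.0]]
85 [[765.0, 65.0], [764.0, 48.0], [44.0, 60.0], [46.0, 43.0]]
90 [[763.0, 30.0], [761.0, 13.0], [48.0, 25.0], [50.0, 8.0]]
95 [[759.0, -5.0], [757.0, -20.0], [52.0, -9.0], [54.0, -25.0]]
ref ledge back edge [122.0, 401.0] [684.0, 405.0] [661.0, 74.0]
```

View pics/w15.png

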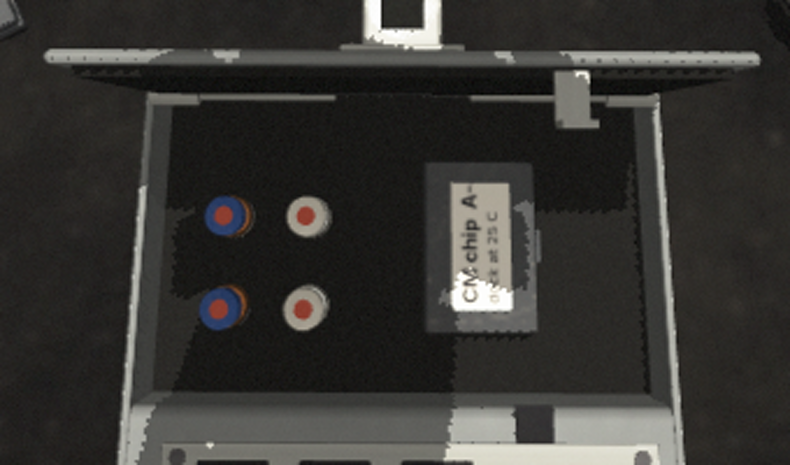

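Emit:
carry_out(series="0 0 4.5 0 0.45;0 0 4.5 0 0.45;0 0 3 0 0.45;0 0 2 0 0.45;0 0 0 0 0.2;0 0 0 0 0.1;0 0 0 0 0.1;0 0 0 0 0.1")

```text
clock: 21.68
tcp_pos: [0.6318, -0.3576, 0.1578]
orientation: [-0.682, -3.063, -0.002]
contact_force: [-2.2, 0.2, -22.7]
grip_width: 0.0203
```

Emit:
carry_out(series="-0.4 0 0.05 0 0.1;-0.4 0 0.08 0 0.1;-0.3 0 0.07 0 0.1;0 0 0 0 0.1;0 0 0 0 0.1")

```text
clock: 22.3
tcp_pos: [0.6409, -0.362, 0.156]
orientation: [-0.681, -3.061, -0.003]
contact_force: [-5.3, 1.8, -18.5]
grip_width: 0.021
```

```bash
python3 snap.py w16; python3 - <<'E'
from bench import eyes
import cv2
f=eyes.grab_frame("side");cv2.imwrite("pics/s16.png",cv2.resize(f["color"][150:310,230:390],None,fx=3.7,fy=3.7,interpolation=cv2.INTER_CUBIC))
E
```

```text
22.3 box 117.6 0.7 156.0 [-6.810e-01 -3.061e+00 -3.000e-03] [ -5.3   1.8 -18.5]
```

View pics/s16.png

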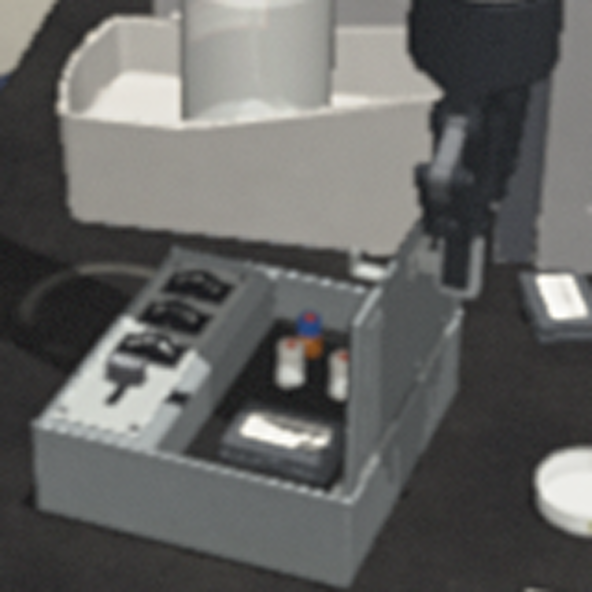

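View pics/w16.png

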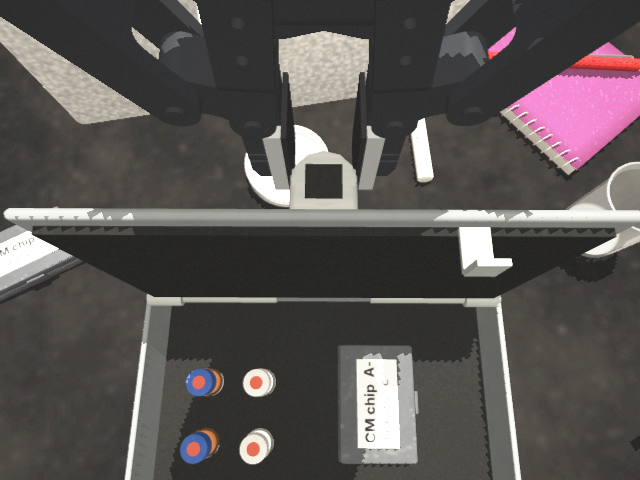

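Emit:
carry_out(series="0 0 0 0 0.3;0 0 0 0 0.45;0 0 0 0 0.45;0 0 -1 0 0.45;0 0 -3 0 0.45;0 0 -5 0 0.45;0 0 -5 0 0.45;0 0 0 0 0.45")

```text
clock: 23.4
tcp_pos: [0.6448, -0.3653, 0.3043]
orientation: [0.681, 3.057, -0.005]
contact_force: [-0.2, 0.1, -0.9]
grip_width: 0.0385
```

Emit:
carry_out(series="0 0 -1 0 0.45;0 0 0 0 0.45;0 0 0 0 0.45")

```text
clock: 23.78
tcp_pos: [0.643, -0.3628, 0.3066]
orientation: [-0.682, -3.065, -0.001]
contact_force: [0.1, -0.4, 0.1]
grip_width: 0.0384
```

```bash
python3 snap.py w17; python3 - <<'E'
from h import *
from bench import r,eyes
o=r.get_obs();P=[.5345,-.312,-.445]
W=lambda X:(wproj(o["tcp_pos"],o["orientation"],b2w(P,X)[0])).round(0).tolist()
for d in (85,90,95):
    t=np.deg2rad(d);out=[]
    for y in (-95,95):
      for z in (62.5,67):
        x0,z0=-107.5,z-63
        out.append(W((85.5+x0*np.cos(t)+z0*np.sin(t), y, 63-x0*np.sin(t)+z0*np.cos(t))))
    print(d,out)
print("ref ledge back edge",W((-22,95,62)),W((-22,-95,62)))
f=eyes.grab_frame("side");cv2.imwrite("pics/s17.png",cv2.resize(f["color"][150:310,230:390],None,fx=3.7,fy=3.7,interpolation=cv2.INTER_CUBIC))
f=eyes.grab_frame("top");cv2.imwrite("pics/t17.png",f["color"])
E
```

```text
23.775 box 119.8 0.9 306.6 [-6.820e-01 -3.065e+00 -1.000e-03] [ 0.1 -0.4  0.1]
85 [[477.0, 327.0], [476.0, 320.0], [171.0, 325.0], [172.0, 318.0]]
90 [[476.0, 312.0], [475.0, 305.0], [172.0, 310.0], [173.0, 303.0]]
95 [[474.0, 297.0], [473.0, 290.0], [174.0, 295.0], [175.0, 288.0]]
ref ledge back edge [203.0, 465.0] [443.0, 467.0]
```

View pics/s17.png

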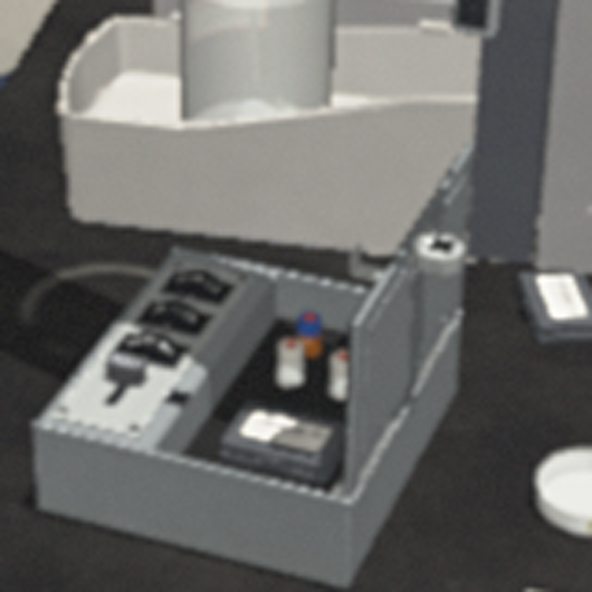

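View pics/w17.png

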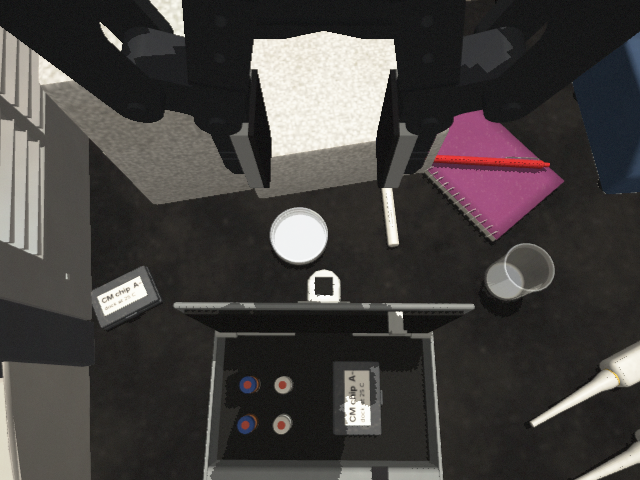

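View pics/t17.png

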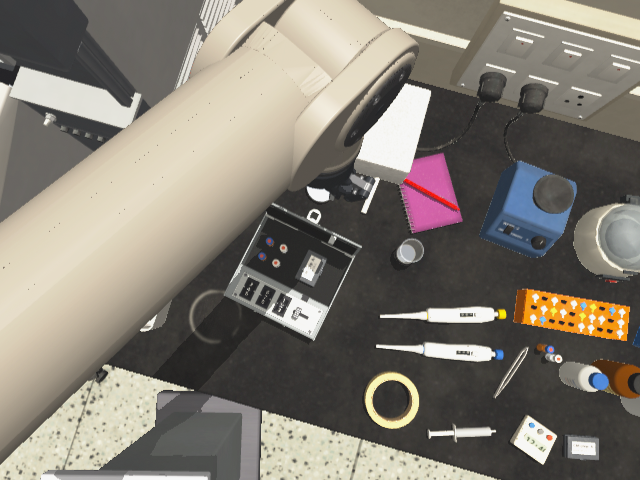

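```bash
python3 -c "
from bench import r
print(r.hand_in(), r.get_obs()['clock'])"
```

```text
the job is handed in; nothing more can be done
the job is handed in; nothing more can be done
```

The box is open and the job is handed in at about 24 s on the clock. The code is 4-7-2, the bolt is drawn, and the lid stands upright with the gripper clear of it.

- **Wheels:** I rolled the right, left and middle wheels with closed fingertips. Wrist pictures before and after the bolt push read 4-7-2. Pressing force was mostly 6 to 12 N, with one reading of 14.8 N on the left wheel, above the 12 N given.
- **Bolt:** I pushed the thumb piece until it stopped firmly at about 14 N. Its position matched roughly 14 mm of travel, and the lid then opened freely.
- **Lid:** The first lift came out short, at about 85 to 87° in the images. I took hold of the tab again and brought it further. The last wrist picture puts it at about 90 to 91°, and the side view nearer 91 to 94°. The second grasp loaded the wrist with about 23 N.
- **Surroundings:** In the last top picture the beaker is where it was at the start. The petri dish and chip case look untouched in the last wrist and side pictures, but I didn't measure them. No touch on any of the three was seen.

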